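Build a crosswise slat pack on a sprung pad and hold it down on its stop

ROBOT

A 6-joint arm with a two-finger parallel gripper is mounted at the origin on the work surface. World frame = base frame: x ahead of the robot, y to its left, z up, the work surface at z = 0. Lengths are in mm, angles in rad, forces in N, time in s.
With the tool pointing down it reaches from about 300 to 775 mm from the base axis. Payload 14.6 kg.
Tool frame: the origin (TCP) lies between the finger pads; the fingertips stand manip.tip_reach ahead of it and the grasp point (between the pads) lies 5 mm behind it (manip.tip_reach is the distance from the TCP to the fingertips, in mm); z points along the fingers, y is the line along which they close (so a half turn about z gives the same grasp; the last joint's range is limited). The gripper opens to 94 mm and grips with 3 to 60 N. Pads are 16 mm wide; open, the fingers measure 119 mm over their backs; the gripper's body (75 mm by 177 mm) begins 78 mm behind the grasp point.
Start: joints at [1.146, 0.3, 1.521, -0, 1.321, -0.067], TCP at [192.615, 515.159, 219.446] pointing down, gripper open.
Joint ranges: [-3.03, 3.03], [-0.79, 2.21], [0.23, 2.52], [-1.04, 4.18], [0, 3.07], [-2.55, 2.55]. Speed limits (rad/s): [2.22, 2.22, 2.57, 3.14, 3.14, 3.14].

INTERFACE

Orientations are given as [roll, pitch, yaw] about the fixed x, y, z axes, in that order (R = Rz(yaw) Ry(pitch) Rx(roll)).
In Python, from cell import manip gives the robot as it stands. The module is installed in compiled form; this text tells all that it offers.
- The arm moves only by the shell command python3 -m creep 'ROWS' [FORCE]. ROWS is JSON, a list of rows, each a list of 3 entries, a list of its own where there are three numbers: the opening, from -1 (shut) to 1 (fully open), then the shift along the tool's x, y, z in cm, then the turn about the tool's z in units of 5 degrees (1.0 is 5 degrees). In form: [[grip, [tx, ty, tz], roll], ...]. A call has 1 to 12 rows; each row is the pose to reach, as a shift and turn from the pose commanded when the call began, along the tool's axes at that moment; what a row does not reach only later rows make up. A row lasts 1/10 s, in which the tool goes at most 50 mm and 8.59 degrees, less where a joint would pass 70% of its speed; a pose out of reach is approached as far as the arm can. A call with a gripper value outside its range is refused whole. The fingers move at their own pace and stop on an object; FORCE is the grip in N (left out, the last holds). Time passes only in rows, so rows that repeat a pose let the fingers close. It gives the time, the measured TCP pose, the force, the opening and the grip force at its end, in the units of the state.
- manip.read_state(): the state, without advancing time (a new reading comes with each control period).
- manip.camera(name): name is "scene" or "top"; returns the picture (400x640x3 uint8, red, green, blue); there is no depth.
- manip.camera_params(name): a dict with "fovy" (degrees; the focal length in pixels is half the picture's height over the tangent of half this angle, whatever the lens; pixels are square), "cx", "cy" (the principal point, pixels), "origin" and "attitude" of the camera in the world. Camera axes: x right, y down, z forward; pixel columns grow to the right and rows downward; lengths in mm; the calibration is good to about 2 mm. A picture is of the moment at which its call begins. camera_params takes no time and is no camera call.
- manip.sign_off(): hands the job in; it is judged then, once.
The state is a dict: "clock": time; "joints": joint angles; "qd": joint speeds; "effort": joint torques, N m; "eef_pos": TCP position; "eef_rot": TCP orientation; "wrist_force": force on the tool from outside, world axes, zero at the start; "moment": the same for the moment, N m; "finger_gap": finger opening in mm; "finger_force": force on a finger pad.
Only numpy, scipy, OpenCV 4.12 (cv2) and the standard library are available. Lean on these libraries where they do the work, as an engineer would, in place of code of your own. Each camera call takes 0.05 s, during which the arm holds its last target. There are 200 camera calls.

TASK

Build the packing tower on the fixture's sprung pad: lay the two narrow slats flat across its two rails, square to them, one near each end, then the wide slat flat across both of them, centred over the pad and along the rails. Then press down gently on the middle of the wide slat until the pad sits on its hard stop, and finish while still holding it down there, so that I can slip in the lock pin. Leave the other tools and parts on the bench where they are.

Things in the scene. Friction and masses are not known exactly. Their poses are not given: they have to be found in the camera images.
- fixture: Sprung fixture fixed on the bench: grey base plate 180 (x) x 150 (y) x 14 mm, above it a steel pad on one vertical sprung plunger, with four steel stop posts under the pad. Origin at the centre of the base's underside, x along the rails, z up.
- rails (a point): Middle of the fixture's pad at the height of its rail tops: 78 mm above the bench while the pad is up. Pad plate 140 (x) x 100 (y) x 8 mm, its top 68 mm above the bench. Two rails are fixed on it, 140 long along this frame's x, 12 wide, 10 high, centred at y = +35 and -35 mm. z points up. The point rides on the pad and sinks with it.
- pad (a joint): Travel of the sprung pad in m: 0 = up, 0.015 = down on its hard stop (the four posts). It slides straight down and springs back when let go. The preloaded spring (0.5 N/mm) carries the three slats without sinking; with them on it, pressing starts it at about 2 to 5 N and takes about 10 to 12 N at the stop.
- slat_a: Narrow aluminium slat, 120 x 20 x 15 mm (x, y, z), about 90 g, lying flat on the bench. Origin at the centre of its underside, x along its length, z up. Same as slat_b.
- slat_b: Narrow aluminium slat, the same as slat_a: 120 x 20 x 15 mm (x, y, z), about 90 g. Origin at the centre of its underside, x along its length, z up.
- bar: Wide aluminium slat, 140 x 30 x 16 mm (x, y, z), about 180 g, lying flat on the bench. Origin at the centre of its underside, x along its length, z up.
- mallet: A soft-faced mallet lying flat, about 260 long (mm). Bystander, to be left where it is. Origin at the middle of its length, at bench height.
- spanner: An open-ended spanner lying flat, about 180 long (mm). Bystander, to be left where it is. Origin at the middle of its length, at bench height.
- holder: A steel taper tool holder standing on its flange end, 62 diameter, 90 high, cone upward (mm). Bystander, to be left where it is. Origin at the centre of its underside.
- collet: A small steel collet standing upright, 32 diameter, 36 high (mm). Bystander, to be left where it is. Origin at the centre of its underside.
- offcut: A short aluminium offcut block, 55 x 32 x 25; not one of the slats (mm). Bystander, to be left where it is. Origin at the centre of its underside.
- tin: A closed tin, 60 diameter, 70 high (mm). Bystander, to be left where it is. Origin at the centre of its underside.
- tray: An empty shallow grey tray, 100 x 160 x 30 (mm). Bystander, to be left where it is. Origin at the centre of its underside.
Not all that is in view belongs to the job. What is shaped like the bar but brown or pink is not meant. What is shaped like the slat_b but blue or yellow is not meant.

How it is judged (in metres and radians):
On the way, in this order (a step that is already met when the one before it is completed fails the run):
1. both narrow slats lie across the rails, one towards each end, pad up (((x of slat_a in the frame of rails between 0.022 and 0.063 m and y of slat_a in the frame of rails between -0.022 and 0.022 m and z of slat_a in the frame of rails between -0.004 and 0.004 m and angle between the x axis of each of slat_a, slat_b and the y axis of rails, either way round below 0.2 rad and x of slat_b in the frame of rails between -0.063 and -0.022 m and y of slat_b in the frame of rails between -0.022 and 0.022 m and z of slat_b in the frame of rails between -0.004 and 0.004 m) or (x of slat_b in the frame of rails between 0.022 and 0.063 m and y of slat_b in the frame of rails between -0.022 and 0.022 m and z of slat_b in the frame of rails between -0.004 and 0.004 m and angle between the x axis of each of slat_b, slat_a and the y axis of rails, either way round below 0.2 rad and x of slat_a in the frame of rails between -0.063 and -0.022 m and y of slat_a in the frame of rails between -0.022 and 0.022 m and z of slat_a in the frame of rails between -0.004 and 0.004 m)) and value of joint pad below 0.004 m), for 0.2 s.
2. the wide slat lies across both narrow ones, let go, pad still up (all of step 1 and x of bar in the frame of rails between -0.022 and 0.022 m and y of bar in the frame of rails between -0.022 and 0.022 m and z of bar in the frame of rails between 0.01 and 0.02 m and angle between the x axis of bar and the x axis of rails, either way round below 0.2 rad and contact force between bar and slat_a above 0.15 N and contact force between bar and slat_b above 0.15 N and contact force between the fingers and bar below 0.5 N), for 0.2 s.
3. the pad is pressed down on its stop through the tower (((x of slat_a in the frame of rails between 0.022 and 0.063 m and y of slat_a in the frame of rails between -0.022 and 0.022 m and z of slat_a in the frame of rails between -0.004 and 0.004 m and angle between the x axis of each of slat_a, slat_b and the y axis of rails, either way round below 0.2 rad and x of slat_b in the frame of rails between -0.063 and -0.022 m and y of slat_b in the frame of rails between -0.022 and 0.022 m and z of slat_b in the frame of rails between -0.004 and 0.004 m) or (x of slat_b in the frame of rails between 0.022 and 0.063 m and y of slat_b in the frame of rails between -0.022 and 0.022 m and z of slat_b in the frame of rails between -0.004 and 0.004 m and angle between the x axis of each of slat_b, slat_a and the y axis of rails, either way round below 0.2 rad and x of slat_a in the frame of rails between -0.063 and -0.022 m and y of slat_a in the frame of rails between -0.022 and 0.022 m and z of slat_a in the frame of rails between -0.004 and 0.004 m)) and x of bar in the frame of rails between -0.022 and 0.022 m and y of bar in the frame of rails between -0.022 and 0.022 m and z of bar in the frame of rails between 0.01 and 0.02 m and angle between the x axis of bar and the x axis of rails, either way round below 0.2 rad and contact force between bar and slat_a above 0.15 N and contact force between bar and slat_b above 0.15 N and value of joint pad above 0.0135 m and contact force between the fingers and bar between 4 and 40 N and contact force between bar and slat_a above 1 N and contact force between bar and slat_b above 1 N), for 0.3 s.
At the end, for the whole second after the job is handed in: Narrow slats across the rails (within 0.2 rad), centres 22 to 63 mm either side of the pad's middle, within 22 mm across; wide slat on both, along the rails (0.2 rad), within 22 mm of the middle; fingers press it with 4 to 40 N, the pad at least 13.5 of 15 mm down, still, through the last second (all of step 3 and linear speed of bar below 0.02 m/s); the arm keeps its last pose, push and grip.
It fails at once if a bystander is moved more than 30 mm (distance of any of mallet, spanner, holder, collet, offcut, tin, tray from where it was at the start of the episode above 0.03 m).
It fails at once if the wide slat is struck or pressed with more than 60 N (contact force between the fingers and bar above 60 N and value of joint pad above 0.005 m).
It also fails if it takes over 70 s, if anything falls off the work surface, if the arm or the gripper's body presses on something with over 40 N, if the wrist force passes 120 N, or if a joint passes its speed limit or range.

## Working session

There is one attempt and no reset: what is moved stays moved. The work goes in short steps, Python scripts to look and compute and a shell command to move; the robot and the scene stay as the last step left them, time stands still between calls to the robot, and variables do not carry over. Pictures are saved under pics/ and viewed, at most 10 in all, crops included, and the job is handed in when it is done.

```bash
mkdir -p pics; python3 - <<'E'
from cell import manip
import cv2
for n in("scene","top"):
    cv2.imwrite(f"pics/{n}0.png",manip.camera(n)[:,:,::-1]); print(n,manip.camera_params(n))
print(manip.read_state(),manip.tip_reach)
E
```

```text
scene {'fovy': 47.004969690601335, 'cx': 315.6232311194018, 'cy': 191.70311771712448, 'origin': array([1343.66028726,  294.35469368,  774.96726858]), 'attitude': array([-2.23733607,  0.02004831,  1.8948286 ])}
top {'fovy': 42.97480796120071, 'cx': 317.0236863013274, 'cy': 202.06208312411906, 'origin': array([ 343.68526973,    3.4761676 , 1332.68731624]), 'attitude': array([-3.01810036, -0.00757636, -1.57780805])}
{'clock': 0.1, 'joints': array([ 1.14637804e+00,  3.00416105e-01,  1.52150752e+00,  2.42903537e-05,
        1.32071630e+00, -6.65867055e-02]), 'qd': array([-0.00113939, -0.000378  , -0.00208423, -0.00106155, -0.00209151,
       -0.00141429]), 'effort': array([ 3.21647960e-03, -5.32635355e+01, -3.53289199e+01,  7.10139703e-02,
        2.34016153e-02, -1.08331852e-05]), 'eef_pos': array([192.53333322, 514.96424818, 218.94760973]), 'eef_rot': array([-3.14054926e+00, -9.31596287e-05,  2.78375500e+00]), 'wrist_force': array([-0.31041948, -0.08327606,  0.22036914]), 'moment': array([ 0.03908772, -0.02414253,  0.01025703]), 'finger_force': 0.0, 'finger_gap': 94.11274508967247} 14.0
```

View pics/scene0.png

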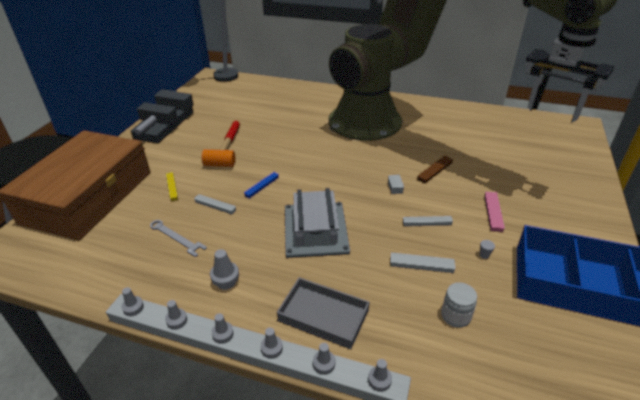

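View pics/top0.png

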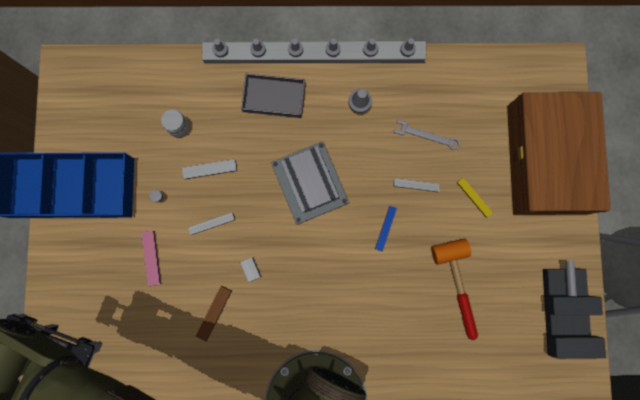

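The scene view shows the narrow slats at about (215,204) and (428,221), the bar at (422,263) and the fixture at (316,225). In the top view they are at (417,185), (211,224), (209,169) and (310,182). Next I'll enlarge both views.

```bash
cat > h.py <<'E'
import numpy as np, cv2
from cell import manip
from scipy.spatial.transform import Rotation as R
def ray(n,p):
    c=manip.camera_params(n); f=200/np.tan(np.radians(c["fovy"])/2)
    d=R.from_euler('xyz',c["attitude"]).as_matrix()@[(p[0]-c["cx"])/f,(p[1]-c["cy"])/f,1]
    return np.array(c["origin"]),d
def onz(n,p,z):
    o,d=ray(n,p); return o+d*(z-o[2])/d[2]
def tri(p,q):  # top, scene
    (o1,d1),(o2,d2)=ray("top",p),ray("scene",q)
    s=np.linalg.lstsq(np.c_[d1,-d2],o2-o1,rcond=None)[0]
    a,b=o1+d1*s[0],o2+d2*s[1]; return (a+b)/2,np.linalg.norm(a-b)
E
python3 - <<'E'
import cv2,numpy as np
ims=[]
for n,seeds,(x,y,w,h) in (("top",[(417,185),(211,224),(209,169)],(170,130,280,115)),("scene",[(215,204),(428,221),(422,263)],(185,170,280,115))):
    im=cv2.imread(f"pics/{n}0.png"); S=cv2.cvtColor(im,cv2.COLOR_BGR2HSV)[:,:,1]
    m=(S<70).astype(np.uint8); k,l,st,ce=cv2.connectedComponentsWithStats(m)
    for s in seeds:
        c=l[s[1],s[0]]; mm=(l==c).astype(np.uint8)
        pts=np.argwhere(mm)[:,::-1].astype(np.float32); print(n,s,st[c],ce[c].round(1),cv2.boxPoints(cv2.minAreaRect(pts)).round(1).tolist())
    ims.append(cv2.resize(im[y:y+h,x:x+w],None,fx=2.5,fy=2.5,interpolation=cv2.INTER_CUBIC))
cv2.imwrite("pics/crop1.png",cv2.vconcat(ims))
E
```

```text
top (417, 185) [394 178  46  14 396] [416.6 184.6] [[393.1000061035156, 185.89999389648438], [394.20001220703125, 177.5], [440.0, 183.1999969482422], [438.8999938964844, 191.60000610351562]]
top (211, 224) [188 212  47  23 413] [210.9 223.2] [[186.89999389648438, 227.0], [232.0, 211.1999969482422], [234.8000030517578, 219.39999389648438], [189.6999969482422, 235.10000610351562]]
top (209, 169) [182 159  55  20 678] [208.9 168.6] [[180.8000030517578, 166.6999969482422], [234.89999389648438, 158.10000610351562], [236.89999389648438, 170.39999389648438], [182.8000030517578, 179.0]]
scene (215, 204) [194 194  42  20 396] [214.9 203.4] [[192.60000610351562, 201.1999969482422], [195.6999969482422, 191.89999389648438], [236.5, 205.5], [233.39999389648438, 214.8000030517578]]
scene (428, 221) [403 215  50  11 484] [427.2 220.3] [[402.79998779296875, 216.10000610351562], [451.8999938964844, 214.8000030517578], [452.20001220703125, 224.6999969482422], [403.1000061035156, 226.0]]
scene (422, 263) [390 252  66  21 956] [422.3 261.9] [[388.70001220703125, 265.8999938964844], [390.20001220703125, 251.3000030517578], [456.0, 258.1000061035156], [454.5, 272.70001220703125]]
```

View pics/crop1.png

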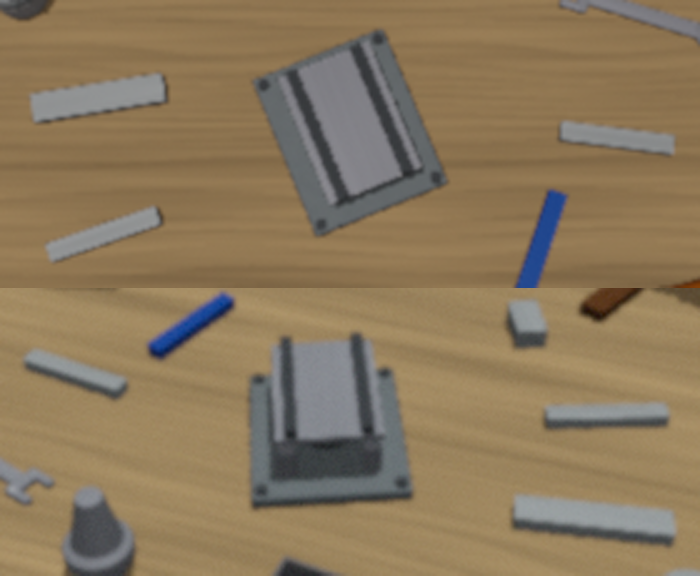

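The crop shows the rails clearly as dark strips. In the top crop they run (293,72)-(343,200) and (358,45)-(410,172). In the scene crop they run (366,437)-(357,335) and (291,437)-(286,339). The three slats lie clear of everything else, so I'll triangulate.

```bash
python3 - <<'E'
from h import *
T=lambda x,y:(170+x/2.5,130+y/2.5); S=lambda x,y:(185+x/2.5,170+(y-288)/2.5)
P=[]
for t,s in (((293,72),(366,437)),((343,200),(357,335)),((358,45),(291,437)),((410,172),(286,339))):
    p,e=tri(T(*t),S(*s)); P.append(onz("top",T(*t),78)); print("rail",p.round(1),round(e,1),P[-1].round(1),onz("scene",S(*s),78).round(1))
c=np.mean(P,0); v=P[0]-P[1]+P[2]-P[3]; print("fixture",c.round(1),np.arctan2(v[1],v[0]),np.hypot(*v[:2])/2)
# slats: scene top-face corners read from crop
for n,t0,bt,z,ts,sc in (("A(right)",(416.6,184.6),([393.1,185.9],[394.2,177.5],[440,183.2],[438.9,191.6]),15,(416.6,184.6),S(76,370)),
  ("B(left)",(210.9,223.2),([186.9,227],[232,211.2],[234.8,219.4],[189.7,235.1]),15,0,S(606,413)),
  ("bar",(208.9,168.6),([180.8,166.7],[234.9,158.1],[236.9,170.4],[182.8,179]),16,0,S(593,514))):
    q=[onz("top",p,z) for p in bt]; c=onz("top",t0,z)
    e=max([(q[1]-q[0]),(q[2]-q[1])],key=np.linalg.norm); 
    p,err=tri(t0,sc)
    print(n,c.round(1),"yaw",np.arctan2(e[1],e[0]).round(3),"len",np.linalg.norm(q[1]-q[0]).round(),np.linalg.norm(q[2]-q[1]).round(),"tri",p.round(1),err.round(1))
E
```

```text
rail [612.   69.5  63.4] 3.4 [609.4  67.1  78. ] [626.6  75.7  78. ]
rail [479.9  19.3  70.8] 3.9 [479.6  17.4  78. ] [488.2  24.   78. ]
rail [637.8   4.9  68.6] 7.0 [636.8   1.6  78. ] [646.4  12.1  78. ]
rail [507.3 -47.1  71.1] 5.7 [507.3 -49.5  78. ] [514.9 -40.9  78. ]
fixture [558.3   9.1  78. ] 0.3704806089809866 139.0689475760651
A(right) [ 551.8 -269.7   15. ] yaw -1.702 len 23.0 121.0 tri [ 551.2 -268.    12. ] 5.0
B(left) [453.6 268.2  15. ] yaw -1.236 len 123.0 23.0 tri [453.7 270.1  10.7] 2.0
bar [597.4 276.   16. ] yaw -1.415 len 143.0 33.0 tri [597.5 277.5  14.4] 2.5
```

```bash
cat >> h.py <<'E'
def go(x,y,z,yaw):
    s=manip.read_state(); Rm=R.from_euler('xyz',s["eef_rot"]).as_matrix()
    d=Rm.T@(np.array([x,y,z])-s["eef_pos"])/10
    dy=(s["eef_rot"][2]-yaw+np.pi/2)%np.pi-np.pi/2
    print("shift cm",d.round(2),"roll units",round(np.degrees(dy)/5,2),"at",s["eef_pos"].round(1),s["eef_rot"].round(3),"t",round(s["clock"],1))
E
python3 - <<'E'
from h import *
T=lambda x,y:(169.7+x/2.5,129.7+y/2.5)
q=[onz("top",T(*p),14) for p in ((254,83),(380,30),(446,182),(318,236))]
print(np.mean(q,0).round(1),[np.linalg.norm(q[i]-q[i-1]).round() for i in range(4)],[np.arctan2(*(q[a]-q[b])[1::-1]).round(3) for a,b in((0,3),(1,2))])
go(453.6,268.2,80,1.906)
E
```

```text
[559.1  11.8  14. ] [np.float64(176.0), np.float64(145.0), np.float64(177.0), np.float64(145.0)] [np.float64(0.393), np.float64(0.394)]
shift cm [-33.1  -13.95  13.91] roll units 10.06 at [192.5 515.  218.9] [-3.141 -0.     2.784] t 0.1
```

```bash
python3 -m creep '[[1,[-4,-1.7,1],1.2],[1,[-8,-3.4,2],2.5],[1,[-12,-5,4],3.8],[1,[-16,-6.7,6],5.1],[1,[-20,-8.4,8],6.4],[1,[-24,-10.1,10],7.7],[1,[-28,-11.8,12],9],[1,[-31.5,-13.3,13],10.06],[1,[-33.1,-13.95,13.9],10.06],[1,[-33.1,-13.95,13.9],10.06]]' 30; python3 -c "
from h import *
go(453.6,268.2,17,1.906)"
```

```text
clock: 1.1
eef_pos: [454.4, 266.7, 79.0]
eef_rot: [-3.139, 0.0, 1.903]
wrist_force: [-0.2, -0.5, 0.5]
finger_gap: 93.9
finger_force: 0.0
shift cm [ 0.17 -0.02  6.2 ] roll units -0.03 at [454.4 266.7  79. ] [-3.139  0.     1.903] t 1.1
```

```bash
python3 -m creep '[[1,[0.15,0,3],0],[1,[0.15,0,5.2],0],[1,[0.15,0,6.15],0],[1,[0.15,0,6.15],0],[-1,[0.15,0,6.15],0],[-1,[0.15,0,6.15],0],[-1,[0.15,0,6.15],0],[-1,[0.15,0,6.15],0],[-1,[0.15,0,6.15],0],[-1,[0.15,0,6.15],0],[-1,[0.15,0,6.15],0]]' 30; python3 -m creep '[[-1,[0,0,-1],0],[-1,[0,0,-4],0],[-1,[0,0,-8],0],[-1,[0,0,-12],0],[-1,[0,0,-14],0],[-1,[0,0,-14],0]]';  python3 -c "
from h import *
cv2.imwrite('pics/g1.png',cv2.resize(manip.camera('scene')[100:250,300:500,::-1],None,fx=3,fy=3))
go(558.8+42*np.cos(.38),10.5+42*np.sin(.38),110,.38+np.pi/2)"
```

```text
clock: 2.2
eef_pos: [453.3, 270.0, 19.0]
eef_rot: [3.142, -0.0, 1.906]
wrist_force: [0.2, -0.7, 0.7]
finger_gap: 41.2
finger_force: 0.0
clock: 2.8
eef_pos: [454.4, 270.5, 162.6]
eef_rot: [3.136, -0.001, 1.906]
wrist_force: [-0.4, -0.4, -0.2]
finger_gap: 0.5
finger_force: 0.0
shift cm [-27.79   5.58   5.03] roll units -0.51 at [453.6 270.1 160.2] [ 3.139 -0.     1.906] t 2.9
```

View pics/g1.png

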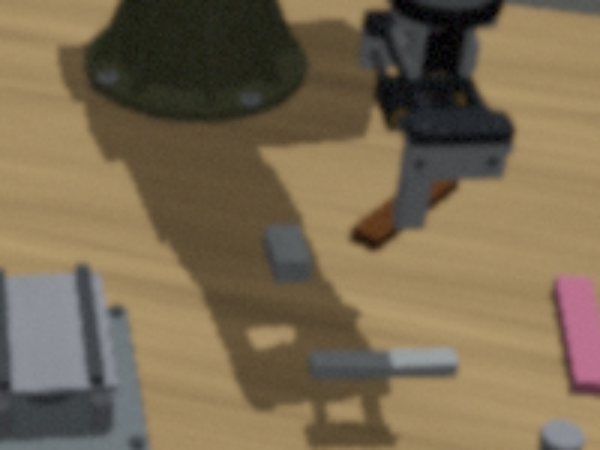

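The fingers closed above the slat after I lifted too early, because closing takes about 1.3 s. The slat hasn't moved, at crop (385,362). I'll go back down and wait longer.

```bash
python3 -m creep '[[1,[0,0,0],0],[1,[0,0,0],0],[1,[0,0,0],0],[1,[0,0,0],0],[1,[0,0,0],0],[1,[0,0,0],0],[1,[0,0,5],0],[1,[0,0,8],0]]'; python3 -c "
from h import *
go(453.6,268.2,17,1.906)"
```

```text
clock: 3.65
eef_pos: [452.7, 269.7, 76.9]
eef_rot: [-3.141, 0.0, 1.906]
wrist_force: [0.1, 0.5, 0.7]
finger_gap: 60.8
finger_force: 0.0
shift cm [-0.17  0.04  5.99] roll units -0.0 at [452.7 269.7  76.9] [-3.141  0.     1.906] t 3.6
```

```bash
python3 -m creep '[[1,[-0.15,0,3],0],[0.6,[-0.15,0,5.2],0],[0.2,[-0.15,0,6.2],0],[-1,[-0.15,0,6.2],0],[-1,[-0.15,0,6.2],0],[-1,[-0.15,0,6.2],0],[-1,[-0.15,0,6.2],0],[-1,[-0.15,0,6.2],0],[-1,[-0.15,0,6.2],0],[-1,[-0.15,0,6.2],0],[-1,[-0.15,0,6.2],0],[-1,[-0.15,0,6.2],0]]' 30; python3 -m creep '[[-1,[0,0,0],0],[-1,[0,0,0],0],[-1,[0,0,0],0]]'
```

```text
clock: 4.85
eef_pos: [453.9, 268.6, 17.2]
eef_rot: [3.141, -0.0, 1.906]
wrist_force: [-2.1, -0.8, 4.8]
finger_gap: 19.4
finger_force: 30.0
clock: 5.15
eef_pos: [453.8, 268.6, 17.2]
eef_rot: [3.141, 0.0, 1.906]
wrist_force: [-2.2, -0.6, 5.1]
finger_gap: 19.4
finger_force: 30.0
```

```bash
python3 -m creep '[[-1,[0,0,-1],0],[-1,[0,0,-3],0],[-1,[0,0,-6],0],[-1,[0,0,-9],0],[-1,[0,0,-11.5],0],[-1,[0,0,-13],0],[-1,[0,0,-13],0],[-1,[0,0,-13],0]]';  python3 -c "
from h import *
go(558.8+42*np.cos(.38),10.5+42*np.sin(.38),120,.38+np.pi/2)"
```

```text
clock: 5.95
eef_pos: [453.6, 268.5, 146.6]
eef_rot: [-3.141, 0.0, 1.906]
wrist_force: [0.2, -0.6, -1.2]
finger_gap: 20.1
finger_force: 30.0
shift cm [-27.63   5.65   2.66] roll units -0.51 at [453.6 268.5 146.6] [-3.141  0.     1.906] t 6.0
```

```bash
python3 -m creep '[[-1,[-2.5,0.5,0],0],[-1,[-6,1.2,0],-0.1],[-1,[-10,2,0],-0.2],[-1,[-14,2.9,0],-0.3],[-1,[-18,3.7,0],-0.4],[-1,[-22,4.5,0],-0.5],[-1,[-25.5,5.2,0],-0.5],[-1,[-27.6,5.65,0.5],-0.5],[-1,[-27.6,5.65,2],-0.5],[-1,[-27.6,5.65,2.7],-0.5],[-1,[-27.6,5.65,2.7],-0.5],[-1,[-27.6,5.65,2.7],-0.5]]';  python3 -c "
from h import *
cv2.imwrite('pics/p1.png',cv2.vconcat([cv2.resize(a,(600,300),interpolation=cv2.INTER_CUBIC) for a in (manip.camera('scene')[170:270,220:420,::-1],manip.camera('top')[130:230,210:410,::-1])]))
go(558.8+42*np.cos(.38),10.5+42*np.sin(.38),96,.38+np.pi/2)"
```

```text
clock: 7.15
eef_pos: [597.5, 27.5, 119.8]
eef_rot: [-3.141, -0.0, 1.951]
wrist_force: [-0.5, -0.9, -0.9]
finger_gap: 19.7
finger_force: 30.0
shift cm [-0.1  -0.05  2.45] roll units -0.0 at [597.9  27.2 120.5] [3.141 0.    1.95 ] t 7.2
```

View pics/p1.png

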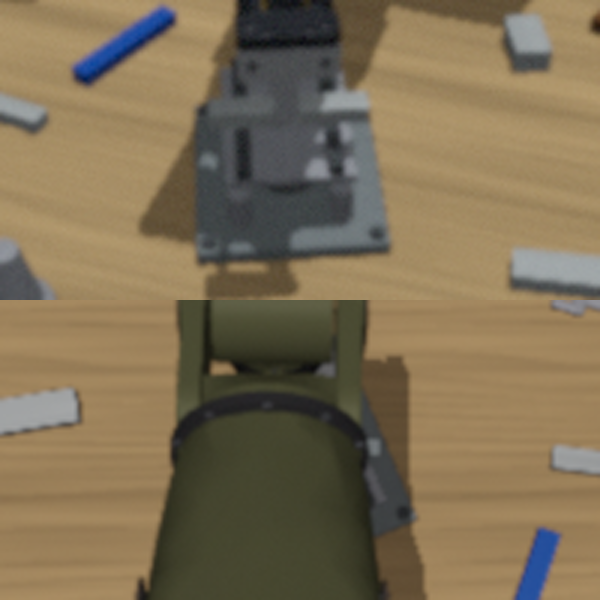

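The slat hangs square over the rails, spanning crop x 207-368 against rails at about 240 and 335, so it is centred. Now I'll lower it.

```bash
python3 -m creep '[[-1,[-0.1,0,1],0],[-1,[-0.1,0,1.8],0],[-1,[-0.1,0,2.2],0],[-1,[-0.1,0,2.3],0],[-1,[-0.1,0,2.3],0],[-1,[-0.1,0,2.3],0]]'; python3 -m creep '[[-1,[0,0,0.1],0],[-1,[0,0,0.15],0],[-1,[0,0,0.15],0]]'
```

```text
clock: 7.85
eef_pos: [598.4, 25.6, 97.2]
eef_rot: [3.141, 0.0, 1.95]
wrist_force: [1.0, -0.5, -0.5]
finger_gap: 19.6
finger_force: 30.0
clock: 8.15
eef_pos: [598.3, 25.6, 95.4]
eef_rot: [-3.142, 0.0, 1.95]
wrist_force: [-0.2, 0.8, -0.0]
finger_gap: 19.3
finger_force: 30.0
```

Contact has just begun, within a millimetre as expected. I'll release with a modest opening and rise.

```bash
python3 -m creep '[[-1,[0,0,0.05],0],[0,[0,0,0.05],0],[0,[0,0,0.05],0],[0,[0,0,0.05],0],[0,[0,0,0.05],0],[0,[0,0,-1],0],[0,[0,0,-4],0],[0,[0,0,-8],0],[0.5,[0,0,-11],0],[0.5,[0,0,-11],0],[0.5,[0,0,-11],0]]'; python3 -c "
from h import *
go(551.8,-269.7,80,-1.702)"
```

```text
clock: 9.25
eef_pos: [598.3, 25.6, 206.1]
eef_rot: [3.14, 0.0, 1.95]
wrist_force: [0.0, 0.2, -1.2]
finger_gap: 67.0
finger_force: 0.0
shift cm [-25.71 -15.26  12.61] roll units 5.84 at [598.3  25.6 206.1] [3.14 0.   1.95] t 9.2
```

```bash
python3 -m creep '[[0.5,[-4,-2.4,0],0.9],[0.5,[-8,-4.8,0],1.9],[0.5,[-12,-7.2,0],2.9],[0.5,[-16,-9.6,2],3.9],[0.5,[-20,-12,5],4.9],[0.5,[-24,-14.3,9],5.84],[0.5,[-25.7,-15.25,12],5.84],[0.5,[-25.7,-15.25,12.6],5.84],[0.5,[-25.7,-15.25,12.6],5.84],[0.5,[-25.7,-15.25,12.6],5.84]]'; python3 -c "
from h import *
cv2.imwrite('pics/p2.png',cv2.vconcat([cv2.resize(a,(600,300),interpolation=cv2.INTER_CUBIC) for a in (manip.camera('scene')[150:250,180:380,::-1],manip.camera('top')[130:230,240:440,::-1])]))
go(551.8,-269.7,17,-1.702)"
```

```text
clock: 10.25
eef_pos: [552.1, -268.8, 80.2]
eef_rot: [3.141, 0.0, 1.441]
wrist_force: [0.8, -0.3, 2.3]
finger_gap: 70.4
finger_force: 0.0
shift cm [-0.09 -0.07  6.39] roll units 0.02 at [ 552.5 -268.8   80.9] [3.140e+00 1.000e-03 1.441e+00] t 10.3
```

View pics/p2.png

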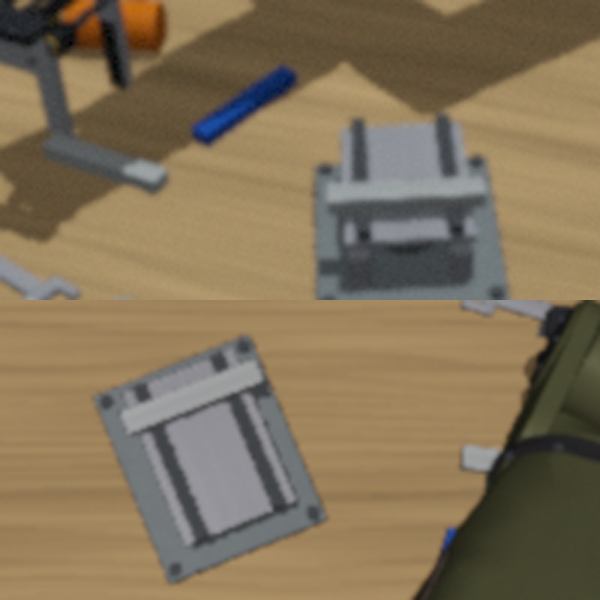

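The first slat lies square across the rails near the far end, centred at top crop (193,398). The gripper is over the second slat, so I'll grasp it.

```bash
python3 -m creep '[[0.5,[-0.1,0,3],0],[0.3,[-0.1,0,5.3],0],[0,[-0.1,0,6.35],0],[-1,[-0.1,0,6.35],0],[-1,[-0.1,0,6.35],0],[-1,[-0.1,0,6.35],0],[-1,[-0.1,0,6.35],0],[-1,[-0.1,0,6.35],0],[-1,[-0.1,0,6.35],0],[-1,[-0.1,0,6.35],0],[-1,[-0.1,0,6.35],0],[-1,[-0.1,0,6.35],0]]' 30;  python3 -m creep '[[-1,[0,0,0],0],[-1,[0,0,0],0]]'
```

```text
clock: 11.55
eef_pos: [551.7, -270.7, 16.6]
eef_rot: [3.141, 0.0, 1.44]
wrist_force: [-1.4, 0.8, 5.6]
finger_gap: 19.4
finger_force: 30.0
clock: 11.75
eef_pos: [551.7, -270.7, 16.6]
eef_rot: [3.141, 0.0, 1.44]
wrist_force: [-1.5, 1.5, 5.3]
finger_gap: 19.4
finger_force: 30.0
```

```bash
python3 -m creep '[[-1,[0,0,-1],0],[-1,[0,0,-3],0],[-1,[0,0,-6],0],[-1,[0,0,-9],0],[-1,[0,0,-11.5],0],[-1,[0,0,-13],0],[-1,[0,0,-13],0],[-1,[0,0,-13],0]]';  python3 -c "
from h import *
go(558.8-42*np.cos(.38),10.5-42*np.sin(.38),120,.38+np.pi/2)"
```

```text
clock: 12.55
eef_pos: [551.2, -270.4, 145.0]
eef_rot: [-3.141, -0.0, 1.44]
wrist_force: [-1.0, -0.1, -0.2]
finger_gap: 19.8
finger_force: 30.0
shift cm [25.89 -6.57  2.52] roll units -5.85 at [ 551.2 -270.4  145. ] [-3.141 -0.     1.44 ] t 12.6
```

```bash
python3 -m creep '[[-1,[2.5,-0.6,0],-0.6],[-1,[6,-1.5,0],-1.4],[-1,[10,-2.5,0],-2.3],[-1,[14,-3.5,0],-3.2],[-1,[18,-4.6,0],-4.1],[-1,[22,-5.6,0],-5],[-1,[24.5,-6.2,0],-5.85],[-1,[25.9,-6.55,0.5],-5.85],[-1,[25.9,-6.55,2],-5.85],[-1,[25.9,-6.55,2.5],-5.85],[-1,[25.9,-6.55,2.5],-5.85],[-1,[25.9,-6.55,2.5],-5.85]]';  python3 -c "
from h import *
go(558.8-42*np.cos(.38),10.5-42*np.sin(.38),95.5,.38+np.pi/2)"
```

```text
clock: 13.75
eef_pos: [520.4, -5.8, 120.9]
eef_rot: [-3.141, -0.0, 1.949]
wrist_force: [0.5, 0.1, -0.7]
finger_gap: 19.6
finger_force: 30.0
shift cm [ 0.09 -0.03  2.54] roll units -0.02 at [520.4  -5.8 120.9] [-3.141 -0.     1.949] t 13.8
```

```bash
python3 -m creep '[[-1,[0,0,1],0],[-1,[0,0,1.8],0],[-1,[0,0,2.2],0],[-1,[0,0,2.4],0],[-1,[0,0,2.55],0],[-1,[0,0,2.55],0],[-1,[0,0,2.55],0]]'; python3 -m creep '[[0,[0,0,0],0],[0,[0,0,0],0],[0,[0,0,0],0],[0,[0,0,0],0],[0,[0,0,-1],0],[0,[0,0,-4],0],[0,[0,0,-8],0],[0.6,[0,0,-11],0],[0.6,[0,0,-11],0],[0.6,[0,0,-11],0]]'; python3 -c "
from h import *
go(597.4,276,80,1.727)"
```

```text
clock: 14.45
eef_pos: [520.5, -5.3, 95.6]
eef_rot: [3.141, 0.0, 1.95]
wrist_force: [0.4, -0.3, -1.1]
finger_gap: 19.6
finger_force: 30.0
clock: 15.45
eef_pos: [520.4, -5.3, 206.0]
eef_rot: [3.141, 0.001, 1.95]
wrist_force: [-0.0, 0.2, -0.7]
finger_gap: 67.6
finger_force: 0.0
shift cm [23.28 17.56 12.61] roll units 2.56 at [520.4  -5.3 206. ] [3.141e+00 1.000e-03 1.950e+00] t 15.4
```

```bash
python3 -m creep '[[0.6,[3.5,2.6,0],0.4],[0.6,[7,5.3,0],0.8],[0.6,[10.5,7.9,0],1.2],[0.6,[14,10.5,0],1.6],[0.6,[17.5,13.2,3],2],[0.6,[21,15.8,7],2.5],[0.6,[23.3,17.55,11],2.56],[0.6,[23.3,17.55,12.6],2.56],[0.6,[23.3,17.55,12.6],2.56],[0.6,[23.3,17.55,12.6],2.56]]'; python3 -c "
from h import *
cv2.imwrite('pics/p3.png',cv2.vconcat([cv2.resize(a,(600,300),interpolation=cv2.INTER_CUBIC) for a in (manip.camera('scene')[180:280,265:465,::-1],manip.camera('top')[120:220,190:390,::-1])]))
go(597.4,276,17,1.727)"
```

```text
clock: 16.45
eef_pos: [596.8, 275.7, 79.3]
eef_rot: [-3.14, 0.0, 1.727]
wrist_force: [1.3, 0.7, 1.1]
finger_gap: 75.1
finger_force: 0.0
shift cm [ 0.04 -0.04  6.43] roll units -0.01 at [597.7 275.6  81.3] [ 3.139 -0.     1.726] t 16.6
```

View pics/p3.png

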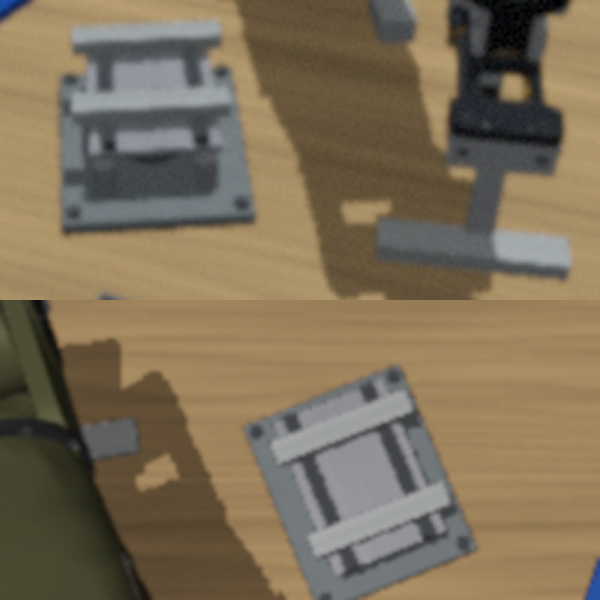

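Both narrow slats lie square and symmetric, at top crop (343,427) and (378,520). The gripper straddles the bar, so I'll grasp it.

```bash
python3 -m creep '[[0.6,[0,0,3],0],[0.4,[0,0,5.3],0],[0.2,[0,0,6.3],0],[-1,[0,0,6.3],0],[-1,[0,0,6.3],0],[-1,[0,0,6.3],0],[-1,[0,0,6.3],0],[-1,[0,0,6.3],0],[-1,[0,0,6.3],0],[-1,[0,0,6.3],0],[-1,[0,0,6.3],0],[-1,[0,0,6.3],0]]' 35;  python3 -m creep '[[-1,[0,0,0],0],[-1,[0,0,0],0]]'
```

```text
clock: 17.75
eef_pos: [597.5, 276.4, 17.6]
eef_rot: [3.14, -0.0, 1.727]
wrist_force: [-1.4, -0.7, 6.9]
finger_gap: 29.4
finger_force: 35.0
clock: 17.95
eef_pos: [597.5, 276.4, 17.6]
eef_rot: [3.14, -0.0, 1.727]
wrist_force: [-1.3, -0.2, 6.5]
finger_gap: 29.9
finger_force: 35.0
```

```bash
python3 -m creep '[[-1,[0,0,-1],0],[-1,[0,0,-3],0],[-1,[0,0,-6],0],[-1,[0,0,-9],0],[-1,[0,0,-12],0],[-1,[0,0,-14],0],[-1,[0,0,-14],0],[-1,[0,0,-14],0]]';  python3 -c "
from h import *
go(558.8,10.5,135,.38)"
```

```text
clock: 18.75
eef_pos: [596.8, 276.1, 155.9]
eef_rot: [-3.141, 0.0, 1.727]
wrist_force: [0.2, 0.0, -2.3]
finger_gap: 29.5
finger_force: 35.0
shift cm [-25.65  -7.88   2.1 ] roll units 15.44 at [596.8 276.1 155.9] [-3.141  0.     1.727] t 18.8
```

```bash
python3 -m creep '[[-1,[-2,-0.6,0],1],[-1,[-5,-1.5,0],2.5],[-1,[-8,-2.5,0],4],[-1,[-11,-3.4,0],5.5],[-1,[-14,-4.3,0],7],[-1,[-17,-5.2,0],8.5],[-1,[-20,-6.1,0],10],[-1,[-23,-7.1,0],11.5],[-1,[-25,-7.7,0],13],[-1,[-25.65,-7.9,0],14.5],[-1,[-25.65,-7.9,0],15.44],[-1,[-25.65,-7.9,0],15.44]]';  python3 -m creep '[[-1,[0,0,1],0],[-1,[0,0,2],0],[-1,[0,0,2],0],[-1,[0,0,2],0]]';python3 -c "
from h import *
go(558.8,10.5,111.5,.38)"
```

```text
clock: 19.95
eef_pos: [558.2, 10.2, 154.9]
eef_rot: [-3.141, 0.002, 0.378]
wrist_force: [0.3, 0.3, -2.3]
finger_gap: 29.4
finger_force: 35.0
clock: 20.35
eef_pos: [558.7, 10.7, 135.9]
eef_rot: [-3.141, 0.001, 0.381]
wrist_force: [0.8, -0.7, -2.3]
finger_gap: 29.3
finger_force: 35.0
shift cm [0.   0.02 2.44] roll units 0.01 at [558.7  10.7 135.9] [-3.141e+00  1.000e-03  3.810e-01] t 20.4
```

```bash
python3 -m creep '[[-1,[0,0,0.8],0],[-1,[0,0,1.6],0],[-1,[0,0,2.2],0],[-1,[0,0,2.4],0],[-1,[0,0,2.4],0],[-1,[0,0,2.4],0]]'; python3 -m creep '[[-1,[0,0,0.08],0],[-1,[0,0,0.08],0],[-1,[0,0,0.08],0]]'
```

```text
clock: 20.95
eef_pos: [559.0, 10.5, 112.6]
eef_rot: [3.141, -0.0, 0.38]
wrist_force: [-0.2, -0.7, -2.0]
finger_gap: 29.6
finger_force: 35.0
clock: 21.25
eef_pos: [558.9, 10.5, 111.8]
eef_rot: [3.142, -0.0, 0.38]
wrist_force: [0.8, 0.1, -1.3]
finger_gap: 29.8
finger_force: 35.0
```

```bash
python3 -m creep '[[-1,[0,0,0.1],0],[-1,[0,0,0.1],0],[-1,[0,0,0.1],0]]'; python3 -m creep '[[0.2,[0,0,0],0],[0.2,[0,0,0],0],[0.2,[0,0,0],0],[0.2,[0,0,0],0],[0.2,[0,0,-1],0],[0.2,[0,0,-4],0],[0.2,[0,0,-7],0],[-1,[0,0,-7],0],[-1,[0,0,-7],0]]'; python3 -m creep '[[-1,[-6,0,-7],0],[-1,[-12,0,-7],0],[-1,[-18,0,-7],0],[-1,[-20,0,-7],0],[-1,[-20,0,-7],0],[-1,[-20,0,-7],0]]'; python3 -c "
from h import *
cv2.imwrite('pics/p4.png',cv2.vconcat([cv2.resize(a,(600,300),interpolation=cv2.INTER_CUBIC) for a in (manip.camera('scene')[180:280,220:420,::-1],manip.camera('top')[120:220,210:410,::-1])]))
go(558.8,10.5,140,.38)"
```

```text
clock: 21.55
eef_pos: [558.9, 10.5, 110.6]
eef_rot: [-3.142, 0.0, 0.38]
wrist_force: [-0.2, -0.5, -2.2]
finger_gap: 29.6
finger_force: 35.0
clock: 22.45
eef_pos: [559.0, 10.5, 181.4]
eef_rot: [3.141, -0.001, 0.38]
wrist_force: [-0.9, 0.3, -0.3]
finger_gap: 43.8
finger_force: 0.0
clock: 23.05
eef_pos: [371.4, -64.2, 250.7]
eef_rot: [3.141, -0.0, 0.378]
wrist_force: [1.1, -0.4, -0.1]
finger_gap: 0.6
finger_force: 0.0
shift cm [19.98 -0.02 11.03] roll units -0.01 at [373.2 -63.6 250.3] [-3.141  0.     0.379] t 23.1
```

View pics/p4.png

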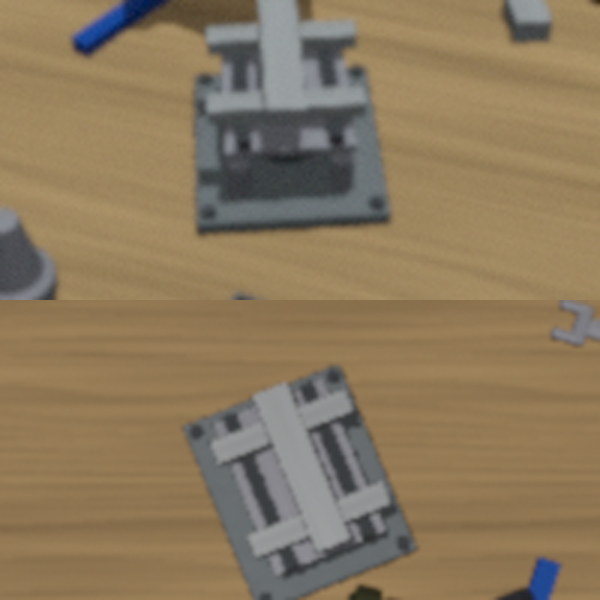

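The tower is right: the bar is centred along the rails at top crop (302,466), over both slats. Now I'll press with the fingers shut.

```bash
python3 -m creep '[[-1,[6,0,0],0],[-1,[11,0,1],0],[-1,[16,0,4],0],[-1,[19,0,7],0],[-1,[20,0,10],0],[-1,[20,0,11],0],[-1,[20,0,11.5],0],[-1,[20,0,11.5],0],[-1,[20,0,11.5],0]]' 40; python3 -m creep '[[-1,[0,0,0.2],0],[-1,[0,0,0.4],0],[-1,[0,0,0.6],0],[-1,[0,0,0.8],0],[-1,[0,0,1.0],0],[-1,[0,0,1.2],0],[-1,[0,0,1.4],0],[-1,[0,0,1.6],0],[-1,[0,0,1.8],0],[-1,[0,0,1.8],0],[-1,[0,0,1.8],0]]'
```

```text
clock: 24.05
eef_pos: [559.2, 10.2, 137.4]
eef_rot: [3.141, -0.002, 0.379]
wrist_force: [0.5, -1.4, 0.3]
finger_gap: 0.4
finger_force: 0.0
clock: 25.15
eef_pos: [558.9, 10.5, 118.0]
eef_rot: [3.141, -0.0, 0.38]
wrist_force: [-2.6, 1.3, 5.9]
finger_gap: 0.4
finger_force: 3.0
```

```bash
python3 -m creep '[[-1,[0,0,0.15],0],[-1,[0,0,0.3],0],[-1,[0,0,0.45],0],[-1,[0,0,0.6],0],[-1,[0,0,0.7],0],[-1,[0,0,0.8],0],[-1,[0,0,0.9],0],[-1,[0,0,0.9],0],[-1,[0,0,0.9],0]]'; python3 -m creep '[[-1,[0,0,0.05],0],[-1,[0,0,0.1],0],[-1,[0,0,0.1],0]]'
```

```text
clock: 26.05
eef_pos: [559.0, 10.5, 109.4]
eef_rot: [3.141, -0.0, 0.38]
wrist_force: [-4.4, 0.1, 10.4]
finger_gap: 0.5
finger_force: 5.2
clock: 26.35
eef_pos: [559.0, 10.5, 108.4]
eef_rot: [3.141, -0.0, 0.38]
wrist_force: [-4.5, -0.5, 10.6]
finger_gap: 0.7
finger_force: 5.4
```

```bash
python3 -m creep '[[-1,[0,0,0.05],0],[-1,[0,0,0.05],0]]'; python3 -m creep '[[-1,[0,0,0.05],0],[-1,[0,0,0.05],0]]'
```

```text
clock: 26.55
eef_pos: [559.0, 10.5, 108.2]
eef_rot: [3.141, -0.001, 0.38]
wrist_force: [-6.7, 0.0, 12.9]
finger_gap: 0.4
finger_force: 6.7
clock: 26.75
eef_pos: [559.0, 10.5, 108.1]
eef_rot: [3.141, -0.001, 0.38]
wrist_force: [-8.3, 0.3, 18.6]
finger_gap: 0.2
finger_force: 9.0
```

The force jumped from 10.6 to 18.6 N while z stayed at 108.1, so the pad is on its stop. I'll hold, check, and hand in if steady.

```bash
python3 -m creep '[[-1,[0,0,0],0],[-1,[0,0,0],0],[-1,[0,0,0],0],[-1,[0,0,0],0],[-1,[0,0,0],0],[-1,[0,0,0],0]]'; python3 -c "
from h import *
cv2.imwrite('pics/p5.png',cv2.resize(manip.camera('scene')[150:290,220:420,::-1],(800,560),interpolation=cv2.INTER_CUBIC))"
```

```text
clock: 27.35
eef_pos: [559.0, 10.6, 108.2]
eef_rot: [3.141, -0.001, 0.38]
wrist_force: [-8.2, 0.4, 17.6]
finger_gap: 0.4
finger_force: 9.0
```

View pics/p5.png

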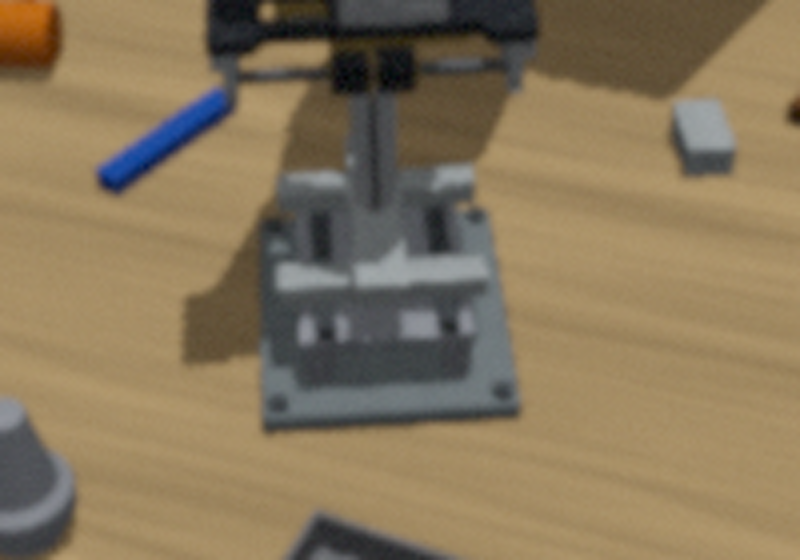

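The picture shows the tower intact, with the shut fingers at (375,200) pressing the middle of the bar and the pad sunk. The push is steady at about 18 N.

```bash
python3 -c "
from cell import manip
print(manip.sign_off())"
```

```text
the job is handed in; nothing more can be done
None
```

The tower is built and handed in, with the arm still pressing the middle of the wide slat at about 18 N, the pad on its hard stop, ready for the lock pin; no verdict was returned.

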